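Latch the service hatch of the water filter

ROBOT

A 6-joint arm with a two-finger parallel gripper is mounted at the origin on the work surface; the furniture and walls round the work are solid. World frame = base frame: x ahead of the robot, y to its left, z up, the work surface at z = 0. Lengths are in m, angles in degrees, forces in N, time in s.
With the tool pointing down it reaches from about 0.25 to 0.725 m from the base axis. Payload 9.7 kg.
Tool frame: the origin (TCP) lies at the very end of the fingers, on their centre line; the grasp point (between the pads) lies 19 mm behind it; z points along the fingers, y is the line along which they close (so a half turn about z gives the same grasp; the last joint's range is limited). The gripper opens to 85 mm and grips with 20 to 120 N. Pads are 22 mm wide; open, the fingers measure 114 mm over their backs; the gripper's body (76 mm by 85 mm) begins 54 mm behind the grasp point. The pads swing forward as they close: fully open they stand 13 mm farther back than shut.
Start: joints at [-71.505, 4.979, 10.078, 95.1, 0, 90], TCP at [0.174, -0.522, 0.231] pointing down, gripper open.
Joint ranges: [-179.16, 179.16], [-48.56, 103.87], [-65.8, 70.77], [-126.05, 130.52], [-82.76, 87.17], [-180, 180]. Speed limits (degrees/s): [127.2, 127.2, 147.25, 180, 180, 180].

INTERFACE

Orientations are given as [roll, pitch, yaw] about the fixed x, y, z axes, in that order (R = Rz(yaw) Ry(pitch) Rx(roll)).
In Python, from workcell import bot gives the robot as it stands.
- The arm moves only by the tool arm_command, never from a script. Its argument "series" is a list of rows, each a list of 4 numbers: the shift along the tool's x, y, z in m, then the turn about the tool's z in rad. A call has exactly 5 rows; each row is the pose to reach, as a shift and turn from the pose commanded when the call began, along the tool's axes at that moment; what a row does not reach only later rows make up. A row lasts 1/10 s, in which the tool goes at most 50 mm and 8.59 degrees, less where a joint would pass 70% of its speed; a pose out of reach is approached as far as the arm can. A call with a gripper value outside its range is refused whole. "hand" is the finger opening in m, from 0 to 0.0854, set as the call begins (left out, the last holds). The fingers move at their own pace and stop on an object; "grip_force" is the grip in N (left out, the last holds). Time passes only in rows, so rows that repeat a pose let the fingers close, or fill a call up. It gives the time, the measured TCP pose, the force, the opening and the grip force at its end, in the units of the state.
- bot.get_obs(): the state, without advancing time (a new reading comes with each control period).
- bot.camera(name): name is "side" or "top"; returns a dict with "color" (480x640x3 uint8, blue, green, red), "camera_matrix" (3x3 intrinsics, pixels), "dist_coeffs" ([k1, k2, p1, p2, k3] as OpenCV has them; the pictures are not rectified), "xyz" and "orientation" of the camera in the world. Camera axes: x right, y up, looking along -z (the intrinsics and any distortion apply to the point x, -y, -z); pixel columns grow to the right and rows downward; lengths in m; the calibration is good to about 2 mm. A picture is of the moment at which its call begins. There is no depth.
- bot.job_done(): hands the job in; it is judged then, once.
Trained networks look in the newest picture that a camera, given by its name, has taken for a name from the list of things; names that differ only in an ending like _2 or _b are one class to them, and where a whole thing is asked for, a point or a joint stands for the part that bears it (a point fixed in the world has none). Each returns a list of dicts, best first, with "confidence" (0 to 1); they miss things now and then, are a little off and sometimes report something else, mostly with a low value. They report only what shows in the picture. A call takes as long as a camera call.
- bot.find_in(camera, target): "location" ([column, row] in pixels, amid what is visible of it).
- bot.mark_of(camera, target): "location" ([column, row] in pixels: a listed point, or the origin of a listed thing).
The state is a dict: "time": time; "q": joint angles; "qd": joint speeds; "joint_efforts": joint torques, N m; "ee_pos": TCP position; "tcp_rot": TCP orientation; "wrist_force": force on the tool from outside, world axes, zero at the start; "torque": the same for the moment, N m; "opening": finger opening in m; "grasp_force": force on a finger pad.
Only numpy, scipy, OpenCV 4.12 (cv2) and the standard library are available. Lean on these libraries where they do the work, as an engineer would, in place of code of your own. Each camera call takes 0.05 s, during which the arm holds its last target. There are 200 camera calls.

TASK

The service hatch on top of the countertop water-filter box has been left standing open. Swing it down onto its springy seal, then press it down just firmly enough and turn its wing knob a quarter turn clockwise, so that the hidden tongue swings in behind the frame edge and the hatch stays held down by itself once you let go. Do not bear down hard on it, and leave the things around it where they are.

Things in the scene. Friction and masses are not known exactly. Their poses are not given: they have to be found in the camera images.
- unit: Grey countertop water-filter box, 200 (x) x 160 (y) x 120 mm high, fixed to the worktop, a small tap on its front. Origin: centre of its underside; x points from the front (tap side, towards the robot) to the back, y to the left, z up. Its open top is covered by the hatch.
- frame_edge (a point): Point on the box: nominal middle of the frame edge, the inner edge of the dull grey sealing frame along the front, at box x = -73 mm, 120 mm up, level with the two small stop pads (2 mm high) on which the shut hatch rests. Frame, pads and seal really sit up to 8 mm higher or lower than this nominal height, differing from box to box: it must be felt for.
- seal_top (a point): Point on the box: nominal middle of the top of the black spring-backed rubber seal strip when free, at box x = -85 mm, 10 mm above the stop pads (really up to 8 mm higher or lower, with the frame). It gives 1.1 N per mm, 11 N with the hatch fully down on the pads.
- hinge_leaf: Steel hinge leaf on the back of the box; hatch and knob hang on it. Origin and axes coincide with those of the box. Until the knob is past 1.2 rad, more than 18 N between hatch or tongue and the box (frame, seal) is too hard (about 25 N of push at the knob, or 0.3 N m of twist against a butting tongue); after that 40 N.
- hatch_hinge (a point): Point on the hinge axis at the back of the box: 95 mm behind the box's origin, 124 mm above the worktop; the axis runs along the box's y.
- hatch (a joint): Hatch angle in rad: 0 level, growing as the front edge rises (starts 0.40 to 0.75). White, 8 mm thick, 160 wide, reaching 196 mm forward from the hinge axis, which lies in its mid thickness. Hinge friction 0.4 N m holds it where left. It meets the seal at 0.055, latched it stays at about 0.012, let go unlatched it springs back to 0.04: all +-0.045, as the frame's height differs.
- hatch_front (a point): Point on the hatch's upper face near its front edge, midway across, 180 mm from the hinge axis: a good place to push the hatch down. Its frame is the hatch's own: z out of the upper face, x towards the hinge.
- knob (a joint): Knob angle in rad, growing clockwise seen from above. 0: wing along box y, tongue pointing to the box's right (-y), clear of the frame. 1.57: wing front to back, tongue to the front under the frame edge; it stops at 1.60 (past 1.2 is well engaged). Starts -0.10 to 0.20. Friction about 0.06 N m. With the hatch too high the tongue butts on the frame edge at about 0.35.
- knob_grip (a point): Black wing knob on the hatch: point on its axis in the middle of the wing's round rim, to be taken by the fingers; 150 mm from the hinge axis, 32 mm above the hatch's upper face (36 above its mid plane). Rim: a bar 12 mm thick, 50 long; thinner web below, on a boss 26 mm across and 10 high. z: knob axis, y: along the wing. To turn it in, push the knob down with 15 to 20 N meanwhile.
- tongue_tip (a point): Tip of the steel tongue hidden under the hatch, on the knob, below the wing end with a small white dot: 34 mm from the knob axis, 23 mm below the hatch's mid plane; the tongue is 14 mm wide and 5 mm thick. It passes under the frame edge only when the hatch's front is within 1.8 mm of fully down on the stop pads.
- mug: Green and white mug with handle, 86 x 120 x 88 mm, upright, bystander. Origin: centre of its underside.
- soap_bottle: Pink soap bottle with a black pump head, 73 x 77 x 165 mm, upright, bystander. Origin: centre of its underside.
- spice_jar: Small spice jar, 42 mm across, 106 mm high, upright, bystander. Origin: centre of its underside.

How it is judged (in metres and radians):
On the way:
1. the hatch is down on its seal with the knob not yet turned (value of joint hatch below 0.125 rad and value of joint knob below 0.35 rad), for 0.1 s.
At the end, for the whole second after the job is handed in: The hatch, let go, is held down on its seal (hatch angle under 0.072 rad, any frame height) with the knob turned clockwise past 1.2 rad, its tongue behind the frame edge; hatch and knob are at rest (value of joint hatch below 0.072 rad and value of joint knob above 1.2 rad and velocity of joint hatch below 0.02 rad/s and velocity of joint knob below 0.05 rad/s); the robot touches nothing.
It fails at once if the hatch or its tongue is forced on the box: more than 18 N before the knob is past 1.2 rad, or more than 40 N at any time ((contact force between hinge_leaf and unit above 18 N and value of joint knob below 1.2 rad) or contact force between hinge_leaf and unit above 40 N).
It fails at once if a bystander is shifted more than 3 cm (distance of any of mug, soap_bottle, spice_jar from where it was at the start of the episode above 0.03 m).
It also fails if it takes over 64 s, if anything falls off the work surface, if the arm or the gripper's body presses on something with over 40 N, if the wrist force passes 120 N, or if a joint passes its speed limit or range.

## Working session

There is one attempt and no reset: what is moved stays moved. The work goes in short steps, Python scripts to look and compute and a tool call to move; the robot and the scene stay as the last step left them, time stands still between calls to the robot, and variables do not carry over. Pictures are saved under pics/ and viewed, at most 10 in all, crops included, and the job is handed in when it is done.

Besides the shell and the picture viewer there is one more tool, called after ">>>" as a command line: name --pt "numbers of a row" for each row, then --argument value for the rest. arm_command: Moves the arm, as the interface text tells. Its arguments: {"type":"object","properties":{"series":{"type":"array"},"hand":{"type":"number"},"grip_force":{"type":"number"}},"required":["series"]}

```bash
mkdir -p pics
cat > h.py <<'E'
import numpy as np, cv2
from scipy.spatial.transform import Rotation as R
from workcell import bot
def cam(n):
    c=bot.camera(n); return c
def rot(c):
    o=np.array(c["orientation"],float)
    return o if o.shape==(3,3) else R.from_euler('xyz',o,degrees=True).as_matrix()
def ray(c,px):
    u=cv2.undistortPoints(np.array([[px]],float),np.array(c["camera_matrix"],float),np.array(c["dist_coeffs"],float))[0,0]
    d=rot(c)@np.array([u[0],-u[1],-1.]); return np.array(c["xyz"],float),d/np.linalg.norm(d)
def proj(c,p):
    q=rot(c).T@(np.array(p,float)-np.array(c["xyz"]))
    q=np.array([q[0],-q[1],-q[2]])
    return cv2.projectPoints(q.reshape(1,1,3),np.zeros(3),np.zeros(3),np.array(c["camera_matrix"],float),np.array(c["dist_coeffs"],float))[0].ravel()
def tri(a,pa,b,pb):
    o1,d1=ray(a,pa);o2,d2=ray(b,pb)
    s=np.linalg.lstsq(np.c_[d1,-d2],o2-o1,rcond=None)[0]
    x,y=o1+s[0]*d1,o2+s[1]*d2
    return (x+y)/2,np.linalg.norm(x-y)
E
cat > m.py <<'E'
from h import *
np.set_printoptions(precision=4,suppress=True)
a=cam("side");b=cam("top")
cv2.imwrite("pics/s0.png",a["color"]);cv2.imwrite("pics/t0.png",b["color"])
for c in(a,b):print(c["xyz"],c["orientation"],c["camera_matrix"],c["dist_coeffs"])
for t in["unit","frame_edge","seal_top","hatch_hinge","hatch_front","knob_grip","tongue_tip","mug","soap_bottle","spice_jar"]:
    r=[bot.mark_of(n,t) for n in("side","top")]
    print(t,[[(np.round(k["location"],1).tolist(),round(k["confidence"],2)) for k in q[:2]] for q in r])
    if r[0] and r[1]: print("   ",*tri(a,r[0][0]["location"],b,r[1][0]["location"]))
print(bot.get_obs())
E
python3 m.py
```

```text
[ 1.1956 -0.3829  0.8222] [50.0921  0.3707 47.149 ] [[446.9248   0.     314.2953]
 [  0.     446.9248 238.3294]
 [  0.       0.       1.    ]] [-0.1105  0.      0.      0.      0.    ]
[0.4713 0.1819 1.3801] [  4.1527   0.3808 -90.1258] [[544.0802   0.     323.3736]
 [  0.     544.0802 233.7405]
 [  0.       0.       1.    ]] [-0.0775  0.      0.      0.      0.    ]
unit [[([360.3, 231.8], 0.93)], [([237.1, 242.6], 0.64)]]
    [ 0.545   0.4058 -0.0002] 0.013216652852512245
frame_edge [[([338.8, 198.1], 0.93)], [([253.6, 262.0], 0.82)]]
    [0.4971 0.3516 0.1199] 0.0012221900184172534
seal_top [[([336.7, 198.0], 0.88)], [([258.5, 264.6], 0.75)]]
    [0.4933 0.3424 0.1223] 0.005536950553646514
hatch_hinge [[([400.8, 196.9], 0.8), ([203.5, 275.0], 0.38)], []]
hatch_front [[([354.3, 158.3], 0.96)], [([239.7, 249.6], 0.65)]]
    [0.5242 0.3676 0.2488] 0.009953807568551062
knob_grip [[], [([218.7, 238.7], 0.83)]]
tongue_tip [[([353.0, 178.4], 0.63)], []]
mug [[([206.3, 276.5], 0.57)], [([412.0, 303.5], 0.93)]]
    [ 0.3945 -0.0321  0.0032] 2.4044812512633982e-05
soap_bottle [[([382.5, 299.7], 0.57)], [([304.6, 166.4], 0.94)]]
    [ 0.7517  0.2439 -0.0077] 0.01382588864355785
spice_jar [[([263.9, 253.1], 0.77), ([369.5, 159.8], 0.48)], [([342.4, 295.7], 0.66), ([252.3, 263.9], 0.26)]]
    [ 0.4141  0.1428 -0.0089] 0.000278173247720021
{'time': 1.1, 'q': array([-71.5073,   4.9789,  10.079 ,  95.099 ,   0.0007,  90.0011]), 'qd': array([-0.0061,  0.0782,  0.0011, -0.0149,  0.0833, -0.0208]), 'joint_efforts': array([  0.0005, -52.0112,  46.4865,   0.0017,   0.0001,   0.    ]), 'ee_pos': array([ 0.1745, -0.5216,  0.2313]), 'tcp_rot': array([179.9989,  -0.0007,  18.4916]), 'wrist_force': array([0.503 , 0.0405, 0.1003]), 'torque': array([ 0.0156, -0.0325, -0.0242]), 'grasp_force': 0.0, 'opening': 0.08573915258064796}
```

View pics/s0.png

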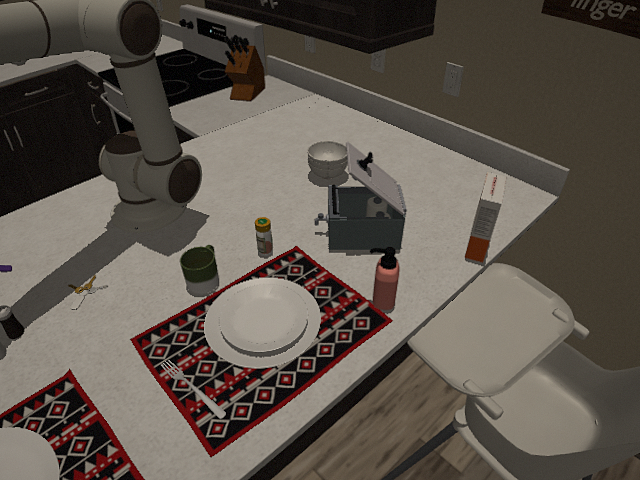

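View pics/t0.png

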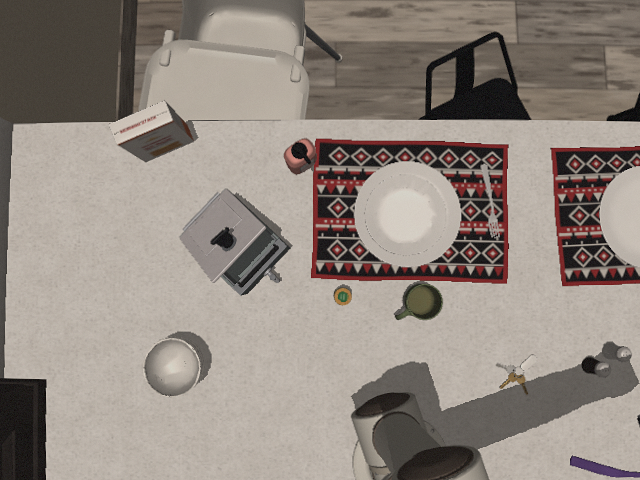

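The side view shows the box at about (365,215) with the hatch tilted up and its knob at (367,160). In the top view the box is at about (240,245) and the knob at (223,238). I'll zoom in to fit the pose.

Run:
```python
import cv2
t=cv2.imread("pics/t0.png")[180:300,170:300];s=cv2.imread("pics/s0.png")[135:260,310:415]
for n,i in(("t1",t),("s1",s)):
    i=cv2.convertScaleAbs(i,alpha=1.3,beta=15)
    cv2.imwrite(f"pics/{n}.png",cv2.resize(i,None,fx=4.8,fy=4.8,interpolation=cv2.INTER_CUBIC))
```

```text
(no output)
```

View pics/t1.png

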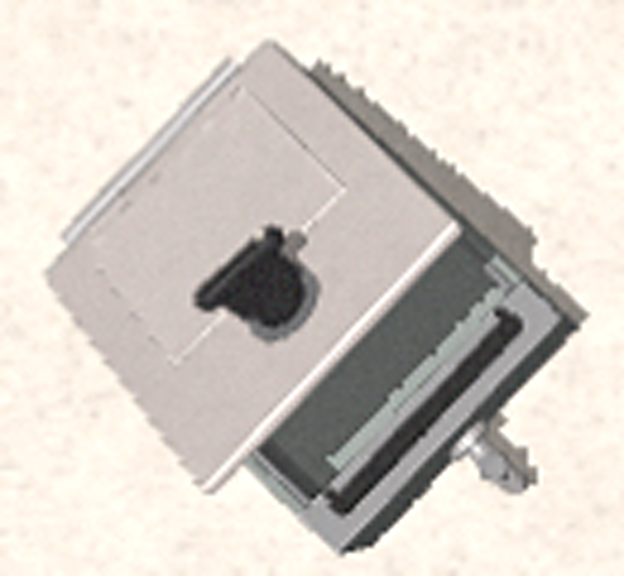

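View pics/s1.png

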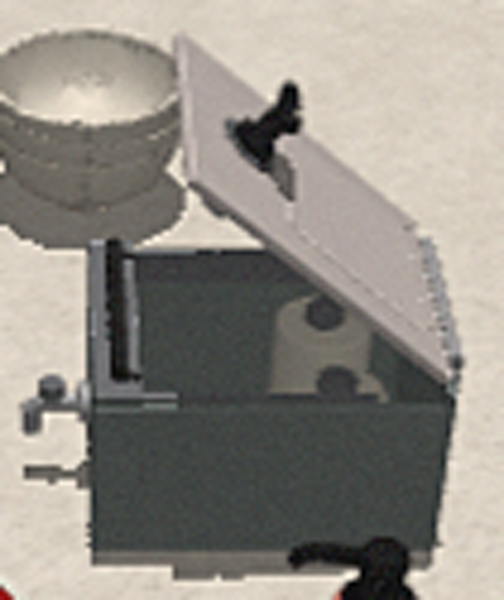

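```bash
cat > fit.py <<'E'
from h import *
from scipy.optimize import least_squares
np.set_printoptions(precision=4,suppress=True)
import pickle
a=cam("side");b=cam("top"); pickle.dump((a,b),open("c.pkl","wb"))
f=lambda u,o:[(u[0]+.5)/4.8-.5+o[0],(u[1]+.5)/4.8-.5+o[1]]
T=lambda *u:f(u,(170,180));S=lambda *u:f(u,(310,135))
def H(th,d,y,h): return np.array([.095-d*np.cos(th)-h*np.sin(th),y,.124+d*np.sin(th)+0*h+h*np.cos(th)]) if 0 else np.array([.095-d*np.cos(th)+h*np.sin(th),y,.124+d*np.sin(th)+h*np.cos(th)])
obs=[(b,T(582,316),lambda t:[-.1,-.08,.12]),(b,T(340,552),lambda t:[-.1,.08,.12]),
(b,T(454,222),lambda t:H(t,.196,-.08,.004)),(b,T(204,484),lambda t:H(t,.196,.08,.004)),
(b,T(268,42),lambda t:H(t,0.,-.08,.004)),(b,T(48,270),lambda t:H(t,0.,.08,.004)),
(b,[218.7,238.7],lambda t:H(t,.15,0,.036)),
(a,S(93,400),lambda t:[-.1,-.08,.12]),(a,S(93,552),lambda t:[-.1,-.08,.0]),(a,S(452,400),lambda t:[.1,-.08,.12]),
(a,S(180,38),lambda t:H(t,.196,.08,.004)),(a,S(192,182),lambda t:H(t,.196,-.08,.004)),
(a,[338.8,198.1],lambda t:[-.073,0,.12]),(a,[354.3,158.3],lambda t:H(t,.18,0,.004)),(b,[253.6,262],lambda t:[-.073,0,.12])]
def W(p,q): return np.array([p[0],p[1],0])+R.from_euler('z',p[2]).as_matrix()@np.array(q)
def res(p): return np.concatenate([proj(c,W(p,g(p[3])))-np.array(u) for c,u,g in obs])
best=min((least_squares(res,[.545,.4,y,.55],loss='soft_l1') for y in(.5,.8,1.1)),key=lambda s:s.cost)
p=best.x;print(p,np.degrees(p[2]),best.cost);print(res(p).reshape(-1,2))
for n,q in(("front",H(p[3],.18,0,.004)),("knob",H(p[3],.15,0,.036)),("knob shut",H(0,.15,0,.036)),("front shut",H(0,.18,0,.004)),("frontedge",H(p[3],.196,0,.004))):print(n,W(p,q))
E
python3 fit.py
```

```text
[0.5478 0.4018 0.8083 0.7104] 46.31371909607823 16.750883086909937
[[-3.7392 -0.3345]
 [-1.1405  0.5776]
 [ 1.2041 -0.3257]
 [-0.1664  0.9155]
 [ 0.5069 -1.7016]
 [-1.4207  0.3804]
 [ 1.4188 -3.5757]
 [-0.0579 -1.9502]
 [-0.6829  0.9141]
 [ 1.7423 -1.5714]
 [ 0.0045 -2.0192]
 [ 0.3814 -0.9944]
 [-0.353   0.3527]
 [-1.2752  0.4385]
 [ 1.2711  0.0612]]
front [0.521  0.3737 0.2444]
knob [0.5511 0.4053 0.2491]
knob shut [0.5098 0.3621 0.16  ]
front shut [0.4891 0.3404 0.128 ]
frontedge [0.5126 0.365  0.2549]
```

```bash
sed -i 's/T(582,316),lambda/T(560,316),lambda/; s/(b,\[218.7,238.7\]/(b,T(239,267)/; s/(b,T(268,42).*//; s/^(b,\[219/&/' fit.py; sed -i 's/^a=cam.*$/import pickle\na,b=pickle.load(open("c.pkl","rb"))/' fit.py; python3 fit.py
cat > g.py <<'E'
import sys
from h import *
np.set_printoptions(precision=4,suppress=True)
def go(t,yaw):
    o=bot.get_obs();M=R.from_euler('xyz',o["tcp_rot"],degrees=True).as_matrix()
    d=M.T@(np.array(t)-o["ee_pos"]);tu=-((np.radians(yaw-o["tcp_rot"][2])+np.pi)%(2*np.pi)-np.pi)
    print("shift",d,"turn",tu,"q",o["q"])
if __name__=="__main__":go([float(v) for v in sys.argv[1:4]],float(sys.argv[4]))
E
python3 g.py .3 -.2 .38 76
```

```text
[0.5487 0.4028 0.8026 0.7042] 45.98293431838384 8.501909290885095
[[ 0.4164 -0.3795]
 [-1.853   0.2529]
 [ 1.1474 -0.1685]
 [-0.4965  0.7194]
 [ 0.6091 -0.2418]
 [ 0.2438 -2.0899]
 [-0.3996  0.7702]
 [ 2.0728 -1.4435]
 [ 0.3236 -1.774 ]
 [ 0.3535 -0.7452]
 [ 0.0994  0.2603]
 [-1.0964  0.6709]
 [ 0.7484 -0.1709]]
front [0.5211 0.3743 0.2436]
knob [0.5514 0.4056 0.2486]
knob shut [0.5104 0.3632 0.16  ]
front shut [0.4896 0.3416 0.128 ]
frontedge [0.5127 0.3655 0.2539]
shift [ 0.2211 -0.2652 -0.1487] turn -1.003662424084057 q [-71.5045   4.9797  10.0773  95.0997  -0.0013  90.0012]
```

>>> arm_command --pt "0.22 -0.265 -0.15 -0.6" --pt "0.22 -0.265 -0.15 -0.6" --pt "0.22 -0.265 -0.15 -0.6" --pt "0.22 -0.265 -0.15 -0.6" --pt "0.22 -0.265 -0.15 -0.6" --hand 0.0

```text
time: 1.7
ee_pos: [0.2574, -0.3061, 0.332]
tcp_rot: [180.0, 0.0, 53.2]
wrist_force: [0.8, 0.1, 1.1]
opening: 0.012
grasp_force: 0.0
```

```bash
python3 g.py .42 .15 .38 136
```

```text
shift [ 0.4625 -0.1434 -0.0481] turn -1.4459025268822598 q [-49.9435 -11.596    5.8252 107.3879   0.0075  76.9006]
```

>>> arm_command --pt "0.46 -0.14 -0.05 -1.3" --pt "0.46 -0.14 -0.05 -1.3" --pt "0.46 -0.14 -0.05 -1.3" --pt "0.46 -0.14 -0.05 -1.3" --pt "0.46 -0.14 -0.05 -1.3"

```text
time: 2.2
ee_pos: [0.3433, -0.0726, 0.3575]
tcp_rot: [179.9, 0.0, 96.2]
wrist_force: [1.7, -0.8, -0.3]
opening: -0.0
grasp_force: 0.0
```

```bash
python3 g.py .45 .2 .36 136
```

```text
shift [ 0.2595  0.1355 -0.0024] turn -0.6950145527634604 q [-11.9399 -16.4684   5.0597 111.4508  -0.0039  71.8815]
```

```bash
cat > wp.py <<'E'
import numpy as np
B=np.array([.5487,.4028]);y=.8026
def W(x,yy,z): return np.round([B[0]+np.cos(y)*x-np.sin(y)*yy,B[1]+np.sin(y)*x+np.cos(y)*yy,z],4)
if __name__=="__main__":
  for th in(.704,.6,.5,.4,.3,.2,.1,.06,.04,0):
    print(th,W(.095-.18*np.cos(th)+.004*np.sin(th)+.0145,-.05,.124+.18*np.sin(th)+.004*np.cos(th)))
E
python3 wp.py; python3 g.py .558 .346 .30 136
```

```text
0.704 [0.5672 0.35   0.2436]
0.6 [0.5591 0.3416 0.2289]
0.5 [0.5523 0.3346 0.2138]
0.4 [0.5466 0.3287 0.1978]
0.3 [0.5421 0.324  0.181 ]
0.2 [0.5387 0.3205 0.1637]
0.1 [0.5366 0.3183 0.146 ]
0.06 [0.5361 0.3178 0.1388]
0.04 [0.5359 0.3176 0.1352]
0 [0.5357 0.3174 0.128 ]
shift [0.3931 0.2585 0.0577] turn -0.6950145527634604 q [-11.9399 -16.4684   5.0597 111.4508  -0.0039  71.8815]
```

>>> arm_command --pt "0.396 0.268 0.0 -0.695" --pt "0.396 0.268 0.0 -0.695" --pt "0.396 0.268 0.0 -0.695" --pt "0.396 0.268 0.0 -0.695" --pt "0.396 0.268 0.0 -0.695"

```text
time: 2.7
ee_pos: [0.462, 0.148, 0.3571]
tcp_rot: [180.0, 0.0, 136.0]
wrist_force: [0.6, -1.4, 0.9]
opening: -0.0002
grasp_force: 0.0
```

```bash
python3 g.py .567 .35 .27 136
```

```text
shift [0.0647 0.2182 0.0873] turn 0.0006224540997932237 q [ 17.7654   1.013   20.4172 109.3571  -0.009   61.7297]
```

>>> arm_command --pt "0.065 0.218 0.087 0" --pt "0.065 0.218 0.087 0" --pt "0.065 0.218 0.087 0" --pt "0.065 0.218 0.087 0" --pt "0.065 0.218 0.087 0"

```text
time: 3.2
ee_pos: [0.5679, 0.3492, 0.2684]
tcp_rot: [-180.0, -0.0, 135.7]
wrist_force: [0.3, -0.9, 0.5]
opening: -0.0001
grasp_force: 0.0
```

```bash
python3 g.py .567 .35 .26 136;python3 - <<'E'
from h import *
from wp import W
c=cam("side");i=c["color"];cv2.imwrite("pics/s2.png",cv2.resize(i[80:260,250:470],None,fx=3,fy=3,interpolation=cv2.INTER_CUBIC))
E
```

```text
shift [ 0.0012 -0.0001  0.0084] turn -0.005254634615132314 q [ 31.5851  23.891   37.091  103.2391   0.0038  75.8862]
```

View pics/s2.png

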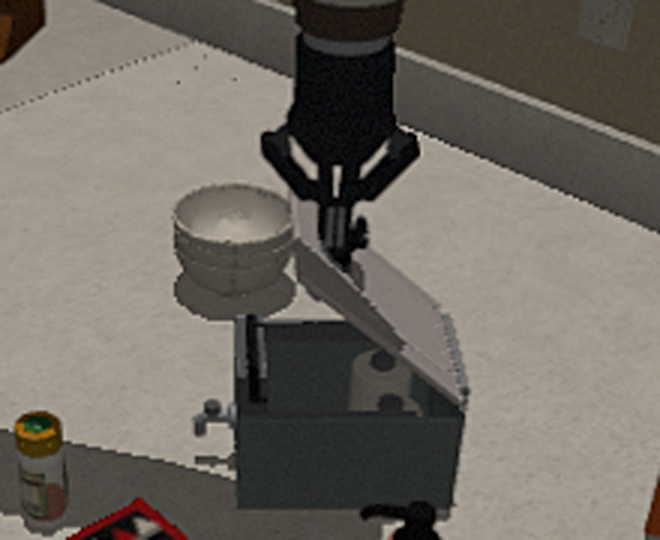

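The fingers sit above the front right of the hatch, at about crop (335,235), with the knob clear behind. Next I'll push down along the hatch's arc.

>>> arm_command --pt "0 0 0.025 0" --pt "0 -0.012 0.04 0" --pt "0 -0.0215 0.055 0" --pt "0 -0.0295 0.0705 0" --pt "0 -0.036 0.087 0"

```text
time: 3.75
ee_pos: [0.542, 0.321, 0.1828]
tcp_rot: [180.0, 0.0, 135.7]
wrist_force: [0.4, -0.6, 0.9]
opening: -0.0001
grasp_force: 0.6
```

```bash
python3 g.py .5387 .3205 .1637 136;python3 - <<'E'
from h import *
print(bot.get_obs()["wrist_force"])
E
```

```text
shift [ 0.002  -0.0027  0.0191] turn -0.00584618595982711 q [30.6374 15.4259 16.6412 91.1756  0.0009 74.9724]
[ 0.43569324 -0.57601238  0.91723654]
```

>>> arm_command --pt "0 -0.003 0.01 0" --pt "0 -0.005 0.018 0" --pt "0 -0.007 0.025 0" --pt "0 -0.008 0.03 0" --pt "0 -0.008 0.034 0"

```text
time: 4.25
ee_pos: [0.5367, 0.3156, 0.1488]
tcp_rot: [180.0, 0.0, 135.7]
wrist_force: [-0.1, 0.2, 0.6]
opening: -0.0003
grasp_force: 0.4
```

```bash
python3 g.py .5366 .3183 .144 136;python3 - <<'E'
from h import *
print(bot.get_obs()["wrist_force"])
a,b=cam("side"),cam("top")
cv2.imwrite("pics/s3.png",cv2.resize(a["color"][80:260,250:470],None,fx=3,fy=3,interpolation=cv2.INTER_CUBIC))
E
```

```text
shift [0.002  0.0019 0.0048] turn -0.005884671366006344 q [30.4567 14.137  11.34   87.1959 -0.0011 74.7939]
[-0.12443373  0.20835534  0.55150066]
```

View pics/s3.png

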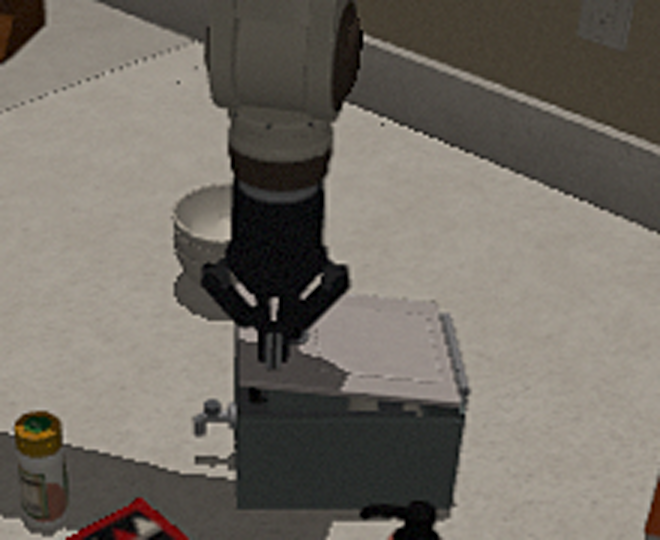

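The hatch has followed the fingers down to about 0.11 rad, with the fingers on its front right at crop (272,350). I'll keep going slowly and watch for the force to rise.

>>> arm_command --pt "0 0 0.002 0" --pt "0 0 0.004 0" --pt "0 0 0.006 0" --pt "0 0 0.007 0" --pt "0 0 0.008 0"

```text
time: 4.85
ee_pos: [0.5366, 0.3156, 0.1409]
tcp_rot: [-180.0, 0.0, 135.7]
wrist_force: [-1.0, -0.7, 0.4]
opening: -0.0003
grasp_force: 0.4
```

>>> arm_command --pt "0 0 0.0015 0" --pt "0 0 0.003 0" --pt "0 0 0.004 0" --pt "0 0 0.005 0" --pt "0 0 0.005 0"

```text
time: 5.35
ee_pos: [0.5366, 0.3155, 0.1358]
tcp_rot: [-180.0, -0.0, 135.7]
wrist_force: [-0.4, -0.4, 0.6]
opening: 0.0001
grasp_force: 0.0
```

>>> arm_command --pt "0 0 0.001 0" --pt "0 0 0.002 0" --pt "0 0 0.003 0" --pt "0 0 0.004 0" --pt "0 0 0.004 0"

```text
time: 5.85
ee_pos: [0.5366, 0.3155, 0.132]
tcp_rot: [180.0, 0.0, 135.7]
wrist_force: [-0.9, -0.4, 2.6]
opening: -0.0001
grasp_force: 0.6
```

Run:
```python
from h import *
print(bot.get_obs()["wrist_force"],bot.get_obs()["torque"])
a=cam("side")
cv2.imwrite("pics/s4.png",cv2.resize(a["color"][160:260,310:420],None,fx=5,fy=5,interpolation=cv2.INTER_CUBIC))
```

```text
[-0.86790507 -0.38873492  2.59251319] [-0.13874659  0.13350053  0.03196018]
```

View pics/s4.png

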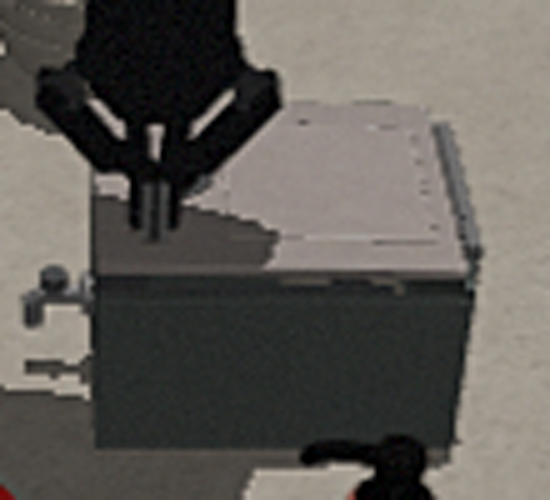

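The hatch is down almost level at crop (95–470, 275). The force is starting to rise, so it has met the seal. I'll back off and check where the knob is.

>>> arm_command --pt "0 0 -0.04 0" --pt "0 0 -0.08 0" --pt "0 -0.04 -0.12 0" --pt "0 -0.09 -0.12 0" --pt "0 -0.14 -0.12 0" --hand 0.06

```text
time: 6.4
ee_pos: [0.4418, 0.2184, 0.2529]
tcp_rot: [179.9, 0.0, 135.7]
wrist_force: [0.0, -1.2, 1.4]
opening: 0.0599
grasp_force: 0.0
```

Run:
```python
from h import *
from wp import W
o=bot.get_obs();print(o["wrist_force"],o["ee_pos"],o["tcp_rot"])
a,b=cam("side"),cam("top")
for t in("knob_grip","hatch_front"):
  r=[bot.mark_of(n,t) for n in("side","top")];print(t,r)
  if r[0] and r[1]:print(tri(a,r[0][0]["location"],b,r[1][0]["location"]))
for n,c in(("s",a),("t",b)):
  k=proj(c,W(-.055,0,.163));print(n,k)
  k=k.astype(int);i=c["color"][k[1]-28:k[1]+28,k[0]-36:k[0]+36]
  cv2.imwrite(f"pics/{n}5.png",cv2.resize(cv2.convertScaleAbs(i,alpha=1.6,beta=20),None,fx=5,fy=5,interpolation=cv2.INTER_CUBIC))
x,y=[cv2.imread(f"pics/{n}5.png") for n in"st"];cv2.imwrite("pics/st5.png",np.hstack([x,y]))
```

```text
[ 0.02285457 -1.21903476  1.41557441] [0.44175467 0.21843021 0.25287635] [1.79880100e+02 4.11932447e-02 1.35698789e+02]
knob_grip [[{'location': [345.5, 188.3], 'confidence': 0.63}], [{'location': [243.2, 256.1], 'confidence': 0.69}]]
(array([0.50802357, 0.36915337, 0.14978768]), np.float64(0.006817384761661398))
hatch_front [[{'location': [333.2, 194.2], 'confidence': 0.71}], [{'location': [257.7, 264.5], 'confidence': 0.96}]]
(array([0.4900166 , 0.33876935, 0.13550801]), np.float64(0.004447311832013673))
s [346.06584383 185.24160028]
t [246.08245723 255.8234699 ]
```

View pics/st5.png

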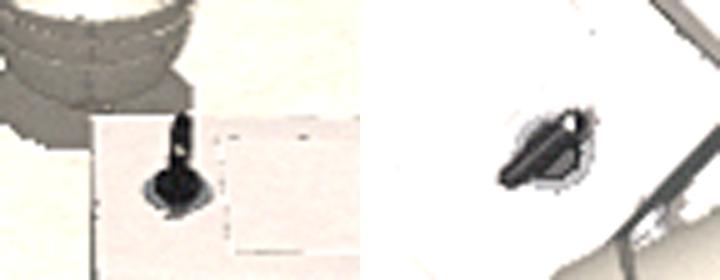

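The crop shows the knob's wing, with the white dot end at crop (582,118) and the other end at (510,182). Its midpoint is at about pixel (246.7,256.6), within 1 px of the prediction. The knob angle is about 0.08 rad.

```bash
python3 g.py .510 .3627 .210 132.5
```

```text
shift [0.0521 0.1494 0.042 ] turn 0.05531452472178833 q [26.3518 -2.2043  5.0628 97.2269  0.0083 70.6825]
```

>>> arm_command --pt "0.052 0.149 0.0 0.055" --pt "0.052 0.149 0.0 0.055" --pt "0.052 0.149 0.0 0.055" --pt "0.052 0.149 0.042 0.055" --pt "0.052 0.149 0.042 0.055"

```text
time: 7.2
ee_pos: [0.5088, 0.3635, 0.202]
tcp_rot: [-179.4, -0.1, 132.6]
wrist_force: [-0.5, -0.8, -0.4]
opening: 0.0601
grasp_force: 0.0
```

```bash
python3 g.py .510 .3627 .146 132.5
```

```text
shift [-0.0015  0.0009  0.056 ] turn 0.0024838158494833174 q [35.539  15.7586 19.1784 94.0226  0.0061 82.8962]
```

>>> arm_command --pt "0 0 0.02 0" --pt "0 0 0.04 0" --pt "0 0 0.055 0" --pt "0 0 0.062 0" --pt "0 0 0.066 0"

```text
time: 7.7
ee_pos: [0.5091, 0.3615, 0.1443]
tcp_rot: [-180.0, 0.0, 132.5]
wrist_force: [-0.2, 0.2, -0.1]
opening: 0.0601
grasp_force: 0.0
```

>>> arm_command --pt "0 0 0 0" --pt "0 0 0 0" --pt "0 0 0 0" --pt "0 0 0 0" --pt "0 0 0 0" --hand 0.0 --grip_force 60

```text
time: 8.2
ee_pos: [0.5097, 0.3623, 0.1448]
tcp_rot: [179.9, 0.0, 132.5]
wrist_force: [2.8, 1.9, 3.5]
opening: 0.0102
grasp_force: 58.4
```

>>> arm_command --pt "0 0 0.001 0" --pt "0 0 0.002 0" --pt "0 0 0.003 0" --pt "0 0 0.003 0" --pt "0 0 0.003 0"

```text
time: 8.7
ee_pos: [0.5094, 0.3619, 0.1419]
tcp_rot: [179.9, 0.0, 132.5]
wrist_force: [1.0, 0.7, 7.6]
opening: 0.0099
grasp_force: 58.9
```

>>> arm_command --pt "0 0 0.001 0" --pt "0 0 0.002 0" --pt "0 0 0.002 0" --pt "0 0 0.002 0" --pt "0 0 0.002 0"

```text
time: 9.2
ee_pos: [0.5092, 0.3617, 0.1404]
tcp_rot: [179.9, 0.0, 132.5]
wrist_force: [-1.2, -1.1, 10.0]
opening: 0.0102
grasp_force: 59.2
```

>>> arm_command --pt "0 0 0.001 0" --pt "0 0 0.002 0" --pt "0 0 0.002 0" --pt "0 0 0.002 0" --pt "0 0 0.002 0"

```text
time: 9.7
ee_pos: [0.5091, 0.3616, 0.1389]
tcp_rot: [179.9, 0.0, 132.5]
wrist_force: [-2.6, -3.2, 13.5]
opening: 0.0099
grasp_force: 59.6
```

>>> arm_command --pt "0 -0.0005 0.0005 0" --pt "0 -0.001 0.001 0" --pt "0 -0.001 0.0015 0" --pt "0 -0.001 0.0015 0" --pt "0 -0.001 0.0015 0"

```text
time: 10.2
ee_pos: [0.509, 0.3615, 0.1383]
tcp_rot: [179.8, 0.0, 132.5]
wrist_force: [-0.5, -0.8, 16.9]
opening: 0.01
grasp_force: 59.9
```

>>> arm_command --pt "0 0 0 0.06" --pt "0 0 0 0.14" --pt "0 0 0 0.22" --pt "0 0 0 0.3" --pt "0 0 0 0.36"

```text
time: 10.7
ee_pos: [0.5088, 0.3613, 0.1383]
tcp_rot: [179.8, -0.0, 111.7]
wrist_force: [-2.2, -2.3, 17.7]
opening: 0.0099
grasp_force: 59.9
```

Run:
```python
from h import *
o=bot.get_obs();print(o["wrist_force"],o["torque"],o["tcp_rot"])
```

```text
[-2.20600643 -2.31282547 17.72789716] [-0.2898374   0.30494757  0.09174112] [ 1.79810335e+02 -3.52412870e-02  1.11709776e+02]
```

>>> arm_command --pt "0 0 0 0.05" --pt "0 0 0 0.1" --pt "0 0 0 0.15" --pt "0 0 0 0.15" --pt "0 0 0 0.15"

```text
time: 11.2
ee_pos: [0.5087, 0.3612, 0.1382]
tcp_rot: [179.8, -0.1, 103.3]
wrist_force: [-3.0, -2.1, 17.2]
opening: 0.0098
grasp_force: 59.9
```

Run:
```python
from h import *
o=bot.get_obs();print(o["wrist_force"],o["torque"],o["tcp_rot"])
```

```text
[-3.00477471 -2.13471023 17.16465419] [-0.33043623  0.30747074 -0.00899703] [ 1.79829818e+02 -6.12516339e-02  1.03280848e+02]
```

>>> arm_command --pt "0 0 0 0.08" --pt "0 0 0 0.16" --pt "0 0 0 0.24" --pt "0 0 0 0.32" --pt "0 0 0 0.4"

```text
time: 11.7
ee_pos: [0.5084, 0.3612, 0.1383]
tcp_rot: [179.9, -0.1, 80.2]
wrist_force: [-4.0, -2.9, 18.8]
opening: 0.01
grasp_force: 59.9
```

Run:
```python
from h import *
o=bot.get_obs();print(o["wrist_force"],o["torque"],o["tcp_rot"])
```

```text
[-4.03182785 -2.91295352 18.75124523] [-0.38163942  0.62341208  0.12200428] [ 1.79888325e+02 -1.07672505e-01  8.01983088e+01]
```

>>> arm_command --pt "-0.0003 -0.0003 -0.0003 0.1" --pt "-0.0006 -0.0005 -0.0003 0.2" --pt "-0.0006 -0.0005 -0.0003 0.3" --pt "-0.0006 -0.0005 -0.0003 0.4" --pt "-0.0006 -0.0005 -0.0003 0.5"

```text
time: 12.2
ee_pos: [0.508, 0.3611, 0.1382]
tcp_rot: [180.0, -0.2, 51.5]
wrist_force: [-2.5, 0.9, 15.4]
opening: 0.0101
grasp_force: 59.7
```

Run:
```python
from h import *
o=bot.get_obs();print(o["wrist_force"],o["torque"],o["tcp_rot"],o["q"])
```

```text
[-2.49780905  0.85738296 15.40213979] [0.17249857 0.28390812 0.03703346] [179.97462104  -0.18299379  51.51229176] [3.53961899e+01 1.40324410e+01 1.00494421e+01 8.58341540e+01
 2.64145861e-02 1.63883981e+02]
```

>>> arm_command --pt "0 0 0 0.03" --pt "0 0 0 0.03" --pt "0 0 -0.001 0.03" --pt "0 0 -0.002 0.03" --pt "0 0 -0.002 0.03"

```text
time: 12.7
ee_pos: [0.508, 0.3612, 0.1393]
tcp_rot: [180.0, -0.2, 50.0]
wrist_force: [-1.1, 3.0, 10.2]
opening: 0.0099
grasp_force: 59.2
```

Run:
```python
from h import *
o=bot.get_obs();print(o["wrist_force"],o["torque"],o["tcp_rot"],o["ee_pos"])
```

```text
[-1.0981724   2.98348905 10.22499916] [ 0.41118006 -0.12141578 -0.09138829] [ 1.79994197e+02 -1.50153767e-01  5.00262813e+01] [0.5080319  0.36124618 0.13934336]
```

Next I'll ease the rest of the load off, still gripping. If the tongue holds, the force should drop to zero and the hatch shouldn't follow.

>>> arm_command --pt "0 0 -0.001 0" --pt "0 0 -0.0015 0" --pt "0 0 -0.002 0" --pt "0 0 -0.002 0" --pt "0 0 -0.002 0"

```text
time: 13.2
ee_pos: [0.508, 0.3612, 0.1401]
tcp_rot: [-180.0, -0.1, 50.0]
wrist_force: [1.3, 6.2, 4.3]
opening: 0.01
grasp_force: 58.7
```

>>> arm_command --pt "0 0 0 0" --pt "0 0 0 0" --pt "0 0 0 0" --pt "0 0 0 0" --pt "0 0 0 0" --hand 0.05

```text
time: 13.7
ee_pos: [0.5077, 0.3605, 0.1395]
tcp_rot: [-180.0, 0.0, 50.0]
wrist_force: [-0.1, 0.5, -0.5]
opening: 0.0501
grasp_force: 0.0
```

>>> arm_command --pt "0 0 -0.01 0" --pt "0 0 -0.04 0" --pt "0 0 -0.08 0" --pt "-0.05 0 -0.12 0" --pt "-0.1 0 -0.12 0"

```text
time: 14.2
ee_pos: [0.4515, 0.2933, 0.2614]
tcp_rot: [179.9, -0.2, 50.1]
wrist_force: [-0.1, 0.1, 1.7]
opening: 0.0496
grasp_force: 0.0
```

Run:
```python
from h import *
from wp import W
o=bot.get_obs();print(o["wrist_force"],o["ee_pos"],o["tcp_rot"])
a,b=cam("side"),cam("top")
for n,c in(("s",a),("t",b)):
  k=proj(c,W(-.055,0,.158)).astype(int);i=c["color"][k[1]-40:k[1]+40,k[0]-36:k[0]+36]
  cv2.imwrite(f"pics/{n}6.png",cv2.resize(cv2.convertScaleAbs(i,alpha=1.3,beta=10),None,fx=5,fy=5,interpolation=cv2.INTER_CUBIC))
x,y=[cv2.imread(f"pics/{n}6.png") for n in"st"];cv2.imwrite("pics/st6.png",np.hstack([x,y]))
```

```text
[-0.13474676  0.07944933  1.7319389 ] [0.4515292  0.29327909 0.26144409] [179.92978221  -0.22092127  50.0551505 ]
```

View pics/st6.png

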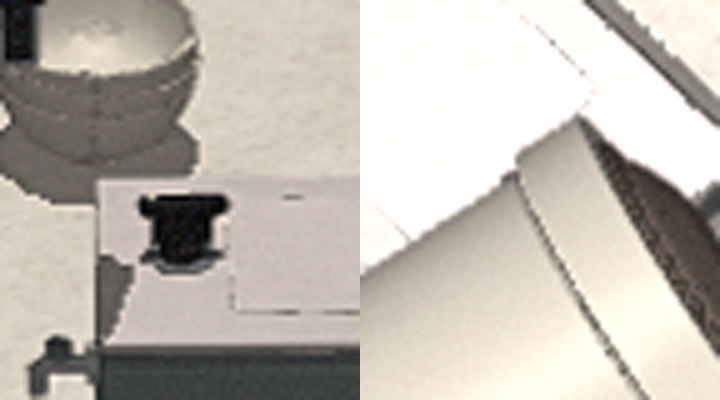

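The wing now points front to back at crop (185,205), the hatch lies flat, and the gripper is clear of it. I'm handing in.

```bash
python3 -c "
from workcell import bot
print(bot.job_done())"
```

```text
the job is handed in; nothing more can be done
None
```

The hatch is down on its seal with the wing knob turned to about 1.5 rad, estimated from the gripper's rotation. It stayed flat after I let go, and I handed the job in at about 14 s; no verdict came back.

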